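# Clamp the trim on the splash screen

### The arm

A 6-joint arm with a two-finger parallel gripper is mounted at the origin on the work surface. World frame = base frame: x ahead of the robot, y to its left, z up, the work surface at z = 0. Lengths are in m, angles in degrees, forces in N, time in s.
With the tool pointing down it reaches from about 0.3 to 0.825 m from the base axis. Payload 5.4 kg.
Tool frame: the origin (TCP) lies on the mounting face of the last link; the fingertips stand 190 mm ahead of it and the grasp point (between the pads) lies 171 mm ahead of it (manip.tcp_to_grasp is the distance from the TCP to the grasp point, in m); z points along the fingers, y is the line along which they close (so a half turn about z gives the same grasp; the last joint's range is limited). The gripper opens to 92 mm and grips with 3 to 60 N. Pads are 20 mm wide; open, the fingers measure 128 mm over their backs; the gripper's body (75 mm by 189 mm) begins 69 mm behind the grasp point.
Start: joints at [57.462, 9.076, 91.501, -0, 79.423, -12.038], TCP at [0.201, 0.539, 0.405] pointing down, gripper open.
Joint ranges: [-166.64, 166.64], [-54.1, 131.32], [10.49, 154.53], [-73.88, 253.88], [9.74, 151.15], [-171.62, 171.62]. Speed limits (degrees/s): [147.25, 147.25, 180, 180, 180, 180].

### API

Orientations are given as a 3x3 rotation matrix whose columns are the frame's x, y, z axes.
In Python, from bench import manip gives the robot as it stands.
- The arm moves only by the shell command python3 -m creep 'ROWS' [FORCE]. ROWS is JSON, one flat list of numbers, 5 for each row, row after row: the finger opening in cm, from 0 to 9.19, then the shift along the tool's x, y, z in cm, then the turn about the tool's z in degrees. In form: [fingers, tx, ty, tz, twist, fingers, tx, ty, tz, twist, ...]. A call has 1 to 12 rows; each row is the pose to reach, as a shift and turn from the pose commanded when the call began, along the tool's axes at that moment; what a row does not reach only later rows make up. A row lasts 1/12 s, in which the tool goes at most 41.7 mm and 7.16 degrees, less where a joint would pass 70% of its speed; a pose out of reach is approached as far as the arm can. A call with a gripper value outside its range is refused whole. The fingers move at their own pace and stop on an object; FORCE is the grip in N (left out, the last holds). Time passes only in rows, so rows that repeat a pose let the fingers close. It gives the time, the measured TCP pose, the force, the opening and the grip force at its end, in the units of the state.
- manip.observe(): the state, without advancing time (a new reading comes with each control period).
- manip.read_camera(name): name is "side" or "top" or "wrist"; returns a dict with "frame" (400x640x3 uint8, red, green, blue), "z_map" (400x640 float32, m along the optical axis (not along the pixel's ray), 0 where there is no reading), "fx", "fy", "cx", "cy" (pixels), "k1" (the pictures are not rectified: a ray, as slopes to the right and down, at radius r is drawn at 1 + k1 r^2 times it, then the intrinsics apply), "pose" (4x4, takes a point from camera to world coordinates). Camera axes: x right, y down, z forward; pixel columns grow to the right and rows downward; lengths in m; the calibration is good to about 2 mm. A picture is of the moment at which its call begins.
- manip.finish_job(): hands the job in; it is judged then, once.
The state is a dict: "time_s": time; "qpos": joint angles; "dq": joint speeds; "tau": joint torques, N m; "eef_pos": TCP position; "tool_rot": TCP orientation; "wrist_force": force on the tool from outside, world axes, zero at the start; "moment": the same for the moment, N m; "opening": finger opening in m; "finger_force": force on a finger pad.
Only numpy, scipy, OpenCV 4.12 (cv2) and the standard library are available. Lean on these libraries where they do the work, as an engineer would, in place of code of your own. Each camera call takes 0.05 s, during which the arm holds its last target. There are 200 camera calls.

### The job

The brass trim strip on the near upright edge of the clear splash screen has just been glued: fetch the black and orange spring clamp from under the low wooden shelf and clip it on to that edge at the height of the teal band, so that its jaws pinch the screen and the strip together. Leave it clipped there, level and with its handles pointing straight out from the edge, and leave the toiletries standing where they are.

Things in the scene. Friction and masses are not known exactly. Their poses are not given: they have to be found in the camera images.
- clamp: Black spring clamp, orange pads and grips, 163 mm long, 30 mm high, 114 g, lying flat (hinge axis upright), jaws sticking out of the riser. Origin: on the hinge axis at the underside; x along the middle line to the jaw tips at 62 mm, z up; handles back to x = -100 mm. Shut, it is 34 mm wide over the jaws (x 10 to 62) and over the handles 39 mm at x = -20, 55 at -65, 66 at -98.
- jaw_left (a joint): Hinge of the clamp's +y lever (jaw and handle both on that side), rad: 0 = sprung shut, pads 4 mm apart; 0.24 = handles fully squeezed. With both levers at q the pad gap is 4 mm + 104 mm x q and the width over the handles at x = -65 mm is 55 mm - 130 mm x q (24 mm at the stop). Squeezing there takes 10 N at first, 15 N at the stop.
- jaw_right (a joint): The same for the lever on the clamp's -y side.
- clamp_pads (a point): Middle point between the clamp's two pads: 52 mm ahead of the hinge on the middle line, 15 mm above the underside. The pads are 20 mm long (x) and 26 mm high.
- clamp_tail (a point): Point on the clamp's middle line between the handle ends, 100 mm behind the hinge, 15 mm above the underside.
- riser: Low fixed wooden shelf riser 160 deep (x) by 190 wide (y) by 67 mm high: 12 mm board with 55 mm of room under it, closed by 10 mm side walls and a back wall, open at its front. Origin: on the counter under the middle of the open front edge; x points inwards, away from the opening; z up.
- screen: Fixed clear splash screen: upright plate 200 long (x) by 130 mm high on a white foot (x 45 to 195 mm, 90 wide, 12 high). Origin: on the counter under its front upright edge, the one nearer the robot; x along the plate away from that edge, z up. At the edge the plate (y -6 to 0 mm) and the brass strip (y 0 to 6 mm, 25 mm wide in x) are 12 mm thick together.
- mark (a point): Middle of the teal band (30 mm high) on the front edge of the screen and strip: 65 mm above the counter, in the middle of the 12 mm thickness; same axes as the screen. Clamped, the pads lie over the strip at this height.
- cup_a: Teal and white cup, 75 mm wide, 90 mm high, near the screen's +y side. Origin under its centre.
- cup_b: Teal and white cup, 75 mm wide, 90 mm high, at the back. Origin under its centre.
- pump: White ribbed soap dispenser with a brass pump head, 66 mm wide, 160 mm high, near the screen's -y side. Origin under its centre.
- jar: White cream jar, 60 mm wide, 55 mm high, by the front of the riser on its +y side. Origin under its centre.
- soap: Pale green bar of soap 85 x 55 x 28 mm, by the front of the riser on its -y side. Origin under its centre.
- brush: Wooden hairbrush 180 mm long along its x axis, 62 mm wide at the head (+x end), 30 mm high, lying bristles down near the robot. Origin under its middle.
- scent: Amber bottle 44 mm wide, 85 mm high, standing on the riser. Origin under its centre.
There are look-alikes about, which are no part of the job. What is shaped like the screen but purple is not meant.

How it is judged:
By the outcome, as a careful person would: the job done as asked, in the order asked, and still so for the second after the job is handed in, with the robot touching nothing.
It also fails if it takes over 64 s, if anything falls off the work surface, if the arm or the gripper's body presses on something with over 40 N, if the wrist force passes 120 N, or if a joint passes its speed limit or range.

## Working session

There is one attempt and no reset: what is moved stays moved. The work goes in short steps, Python scripts to look and compute and a shell command to move; the robot and the scene stay as the last step left them, time stands still between calls to the robot, and variables do not carry over. Pictures are saved under pics/ and viewed, at most 10 in all, crops included, and the job is handed in when it is done.

```bash
mkdir -p pics
cat > h.py <<'E'
import numpy as np, cv2
from bench import manip
def ray(c,u,v):
    x,y=(u-c["cx"])/c["fx"],(v-c["cy"])/c["fy"]
    r=np.hypot(x,y); s=r
    for _ in range(30): s=r/(1+c["k1"]*s*s)
    k=s/r if r>0 else 1
    return np.array([x*k,y*k,1.])
def pt(c,u,v,z=None):
    d=ray(c,u,v); P=c["pose"]
    if z is None: z=c["z_map"][int(round(v)),int(round(u))]; return P[:3,:3]@(d*z)+P[:3,3]
def onz(c,u,v,h):
    d=c["pose"][:3,:3]@ray(c,u,v); o=c["pose"][:3,3]; return o+d*(h-o[2])/d[2]
def tri(c1,p1,c2,p2):
    o1,o2=c1["pose"][:3,3],c2["pose"][:3,3]
    d1,d2=c1["pose"][:3,:3]@ray(c1,*p1),c2["pose"][:3,:3]@ray(c2,*p2)
    t=np.linalg.lstsq(np.c_[d1,-d2],o2-o1,rcond=None)[0]
    a,b=o1+d1*t[0],o2+d2*t[1]; return (a+b)/2,np.linalg.norm(a-b)
def snap(n,tag):
    c=manip.read_camera(n); np.savez(f"{tag}.npz",**c); cv2.imwrite(f"pics/{tag}.png",c["frame"][:,:,::-1]); return c
def load(t): 
    d=np.load(f"{t}.npz"); return {k:(d[k] if d[k].ndim else float(d[k])) for k in d}
E
python3 -c "
from h import *
for n in ('side','top','wrist'):
    c=snap(n,n+'1'); print(n,c['fx'],c['k1'],c['pose'].round(3).tolist())
print(manip.observe(), manip.tcp_to_grasp)"
```

```text
side 387.8112031449952 -0.025941812833403494 [[0.875, -0.324, 0.361, 0.087], [-0.485, -0.59, 0.646, -0.732], [0.004, -0.74, -0.673, 0.799], [0.0, 0.0, 0.0, 1.0]]
top 366.5885117984196 -0.07899022049459714 [[-0.019, -0.998, 0.063, 0.394], [-1.0, 0.02, 0.014, -0.014], [-0.015, -0.063, -0.998, 1.274], [0.0, 0.0, 0.0, 1.0]]
wrist 311.0452329722586 -0.041812745301195976 [[0.351, 0.897, 0.27, 0.125], [0.936, -0.335, -0.103, 0.568], [-0.002, 0.289, -0.957, 0.384], [0.0, 0.0, 0.0, 1.0]]
{'time_s': 0.15, 'qpos': array([ 5.74619925e+01,  9.10382410e+00,  9.15546687e+01, -1.13491119e-04,
        7.94237943e+01, -1.20386972e+01]), 'dq': array([ 0.03950284, -0.05523171, -0.15413319, -0.06807792,  0.02672308,
       -0.00728225]), 'tau': array([-2.24122869e-04, -3.85918093e+01, -3.22432709e+01,  7.01970770e-02,
        3.51397844e-02, -9.90450917e-05]), 'eef_pos': array([0.20127268, 0.53839323, 0.40395826]), 'tool_rot': array([[-9.36676418e-01,  3.50195222e-01, -7.70820169e-04],
       [ 3.50195944e-01,  9.36675681e-01, -1.21179612e-03],
       [ 2.97643294e-04, -1.40499895e-03, -9.99998969e-01]]), 'wrist_force': array([-0.68947114, -0.4600622 , -0.15593645]), 'moment': array([-0.01605411, -0.01709244, -0.02990805]), 'finger_force': 0.0, 'opening': 0.09209322928717117} 0.1714
```

View pics/top1.png

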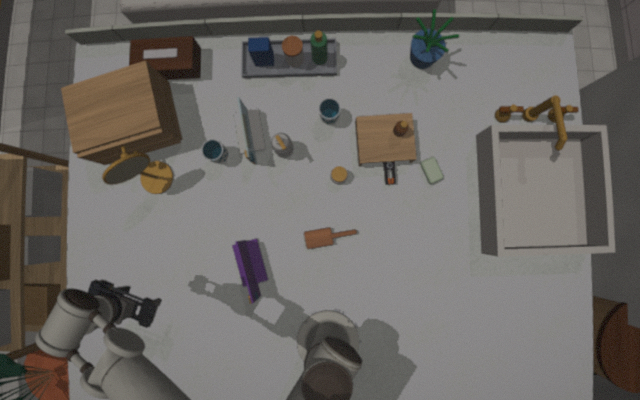

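View pics/side1.png

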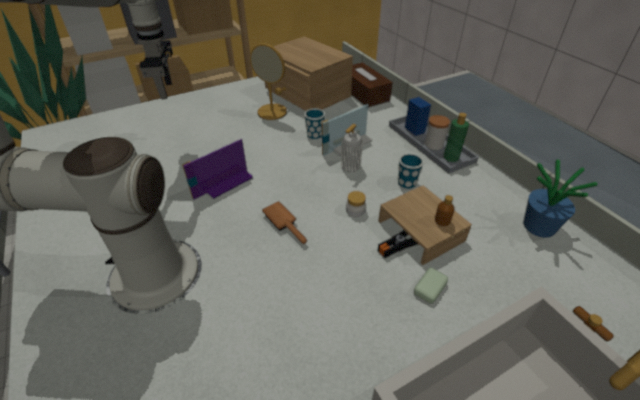

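Top view: the clear screen runs from (240,100) to its near edge at about (252,162). The purple look-alike at (250,268) is not meant. The clamp jaws are at (390,172), in front of the riser at (385,138). I'll check both in one enlarged crop.

```bash
python3 -c "
from h import *
t=load('top1');s=load('side1')
a=cv2.resize(t['frame'][85:205,340:450],None,fx=3.6,fy=3.6,interpolation=2)[:,:396]
b=cv2.resize(t['frame'][85:205,195:305],None,fx=3.6,fy=3.6,interpolation=2)[:,:396]
cv2.imwrite('pics/crop1.png',np.hstack([a,b])[:,:,::-1])
for n,p in dict(clamp=(390,172),edge=(252,161),far=(241,100),cupa=(213,150),pump=(282,143),jar=(339,175),soap=(432,170),riserL=(357,163),riserR=(415,161),rBL=(360,114),brush=(320,237)).items(): print(n,pt(t,*p).round(3))
print('side clamp',pt(s,388,246),pt(s,408,238), pt(s,322,148))
"
```

```text
clamp [ 0.581 -0.231 -0.006]
edge [0.62  0.243 0.053]
far [0.852 0.294 0.003]
cupa [0.671 0.392 0.009]
pump [0.655 0.127 0.159]
jar [ 0.565 -0.05   0.056]
soap [ 0.581 -0.371  0.028]
riserL [ 0.615 -0.116 -0.003]
riserR [ 0.618 -0.32   0.   ]
rBL [ 0.79  -0.131  0.002]
brush [0.359 0.018 0.03 ]
side clamp [ 0.55656921 -0.22949928  0.02941785] [ 0.61881142 -0.23344638  0.03103628] [0.62222212 0.25026452 0.02496179]
```

View pics/crop1.png

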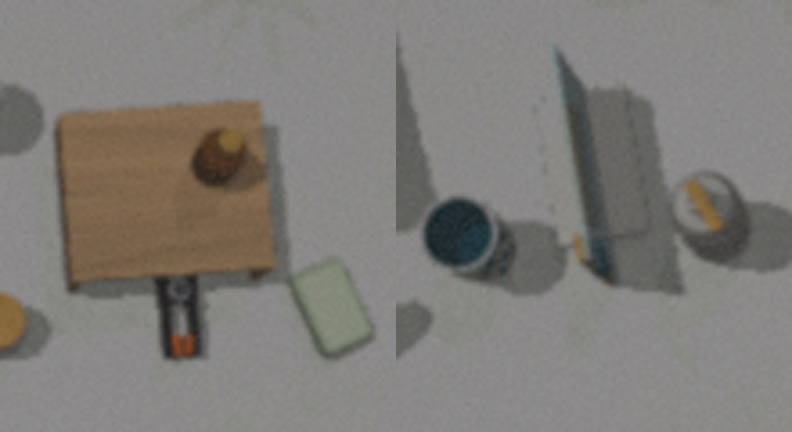

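The only black and orange clamp is at (390,172), lying jaws-out at about (0.58,-0.23). The clear screen is at (250,130) with its brass edge at (252,161). I'll bring the wrist camera over the clamp.

```bash
python3 -m creep '[9.19,-58.8,-60.2,0,-20.5, 9.19,-58.8,-60.2,0,-20.5, 9.19,-58.8,-60.2,0,-20.5, 9.19,-58.8,-60.2,0,-20.5, 9.19,-58.8,-60.2,0,-20.5, 9.19,-58.8,-60.2,0,-20.5, 9.19,-58.8,-60.2,0,-20.5, 9.19,-58.8,-60.2,0,-20.5, 9.19,-58.8,-60.2,0,-20.5, 9.19,-58.8,-60.2,0,-20.5, 9.19,-58.8,-60.2,0,-20.5, 9.19,-58.8,-60.2,0,-20.5]'
```

```text
time_s: 1.15
eef_pos: [0.4008, 0.0855, 0.4048]
tool_rot: [[-1.0, 0.0, 0.001], [0.0, 1.0, 0.0], [-0.001, 0.0, -1.0]]
wrist_force: [0.9, 1.1, 0.1]
opening: 0.0919
finger_force: 0.0
```

```bash
python3 -m creep '[9.19,-13.9,-31.6,8.5,0, 9.19,-13.9,-31.6,8.5,0, 9.19,-13.9,-31.6,8.5,0, 9.19,-13.9,-31.6,8.5,0, 9.19,-13.9,-31.6,8.5,0, 9.19,-13.9,-31.6,8.5,0, 9.19,-13.9,-31.6,8.5,0, 9.19,-13.9,-31.6,8.5,0, 9.19,-13.9,-31.6,8.5,0, 9.19,-13.9,-31.6,8.5,0, 9.19,-13.9,-31.6,8.5,0, 9.19,-13.9,-31.6,8.5,0]'; python3 -c "
from h import *
c=snap('wrist','w2'); o=manip.observe(); print(o['eef_pos'],c['pose'].round(3).tolist())
cv2.imwrite('pics/w2b.png',cv2.resize(c['frame'][:,100:540],None,fx=1.5,fy=1.5)[:,:,::-1])"
```

```text
time_s: 2.15
eef_pos: [0.5395, -0.2277, 0.3196]
tool_rot: [[-1.0, -0.0, -0.001], [-0.0, 1.0, 0.001], [0.001, 0.001, -1.0]]
wrist_force: [0.6, 0.6, 0.7]
opening: 0.092
finger_force: 0.0
[ 0.5394994  -0.22740604  0.31994124] [[0.0, 0.957, 0.289, 0.458], [1.0, -0.0, 0.0, -0.227], [0.001, 0.289, -0.957, 0.299], [0.0, 0.0, 0.0, 1.0]]
```

View pics/w2b.png

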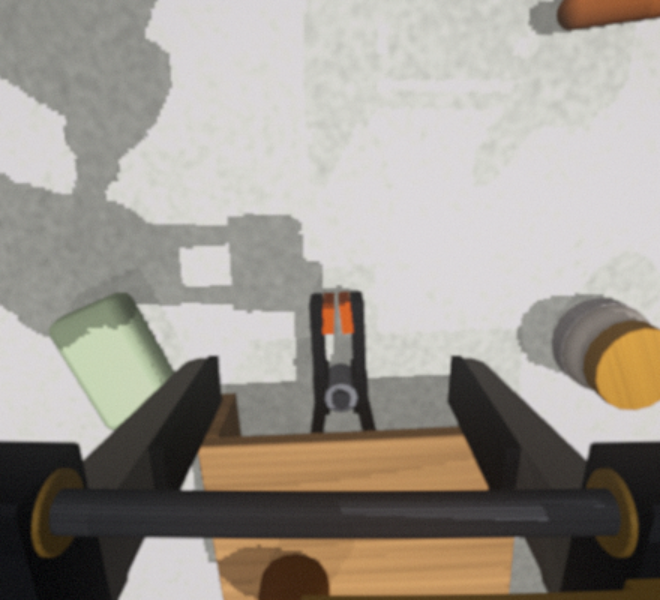

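Wrist view (crop scale 1.5): the jaw tips are at (311–366,293), the pads at (338,312), the hinge at (342,398), the riser front edge at y≈435, the soap on the left and the jar on the right.

```bash
python3 -c "
from h import *
c=load('w2'); 
f=lambda x,y:(100+x/1.5,y/1.5)
for n,p in dict(tipL=(316,300),tipR=(361,300),hinge=(342,398),jawL=(319,350),jawR=(360,350),padL=(329,318),padR=(346,318),rl=(215,436),rr=(445,425),jar=(630,360),soap=(165,375)).items(): print(n,pt(c,*f(*p)).round(4),onz(c,*f(*p),.03).round(4))
d=[onz(c,*f(*p),.03) for p in ((311,293),(366,293))];print(d)
s=load('side1'); t=load('top1'); 
print('tri jaw tip mid', tri(t,(390.8,183.5),c,f(338.5,294)))
"
```

```text
tipL [ 0.5389 -0.2384  0.0206] [ 0.5362 -0.2381  0.03  ]
tipR [ 0.5373 -0.2108  0.026 ] [ 0.5362 -0.211   0.03  ]
hinge [ 0.5994 -0.2222  0.0343] [ 0.6017 -0.2221  0.03  ]
jawL [ 0.5693 -0.2366  0.0279] [ 0.5685 -0.2366  0.03  ]
jawR [ 0.5695 -0.211   0.0276] [ 0.5685 -0.2111  0.03  ]
padL [ 0.5486 -0.2303  0.0268] [ 0.5475 -0.2303  0.03  ]
padR [ 0.5482 -0.2199  0.0279] [ 0.5476 -0.22    0.03  ]
rl [ 0.6129 -0.2983  0.0568] [ 0.6299 -0.3062  0.03  ]
rr [ 0.6405 -0.1459 -0.001 ] [ 0.6217 -0.1543  0.03  ]
jar [ 0.5649 -0.0565  0.0554] [ 0.576  -0.0387  0.03  ]
soap [ 0.5914 -0.3394  0.018 ] [ 0.5857 -0.3347  0.03  ]
[array([ 0.53179258, -0.24099861,  0.03      ]), array([ 0.53180784, -0.20809332,  0.03      ])]
tri jaw tip mid (array([ 0.53503457, -0.2259429 ,  0.02679687]), np.float64(0.004400018889157733))
```

```bash
python3 -m creep '[9.19,-1.9,0.4,4,-2, 9.19,-1.9,0.4,8,-2, 9.19,-1.9,0.4,11,-2, 9.19,-1.9,0.4,12.6,-2, 9.19,-1.9,0.4,12.6,-2, 2.8,-1.9,0.4,12.6,-2, 2.8,-1.9,0.4,12.6,-2, 2.8,-1.9,0.4,12.6,-2, 2.8,-1.9,0.4,12.6,-2, 2.8,-1.9,0.4,12.6,-2, 2.8,-1.9,0.4,12.6,-2, 2.8,-1.9,0.4,12.6,-2]' 15
```

```text
time_s: 3.2
eef_pos: [0.5587, -0.2245, 0.1939]
tool_rot: [[-0.999, -0.035, 0.0], [-0.035, 0.999, -0.0], [-0.0, -0.0, -1.0]]
wrist_force: [0.5, 0.5, -0.2]
opening: 0.047
finger_force: 0.0
```

```bash
python3 -m creep '[2.8,0,0,0,0, 2.8,0,0,0,0, 2.8,0,0,0,0, 2.8,0,0,0,0, 2.8,1,0,0,0, 2.8,3,0,0,0, 2.8,6,0,0,0, 2.8,9,0,0,0, 2.8,12,0,0,0, 2.8,14,0,0,0, 2.8,15,0,0,0, 2.8,15,0,0,0]' 15
```

```text
time_s: 4.2
eef_pos: [0.4075, -0.2298, 0.1938]
tool_rot: [[-0.999, -0.034, -0.001], [-0.034, 0.999, 0.0], [0.001, 0.0, -1.0]]
wrist_force: [-0.3, -0.6, -1.6]
opening: 0.0331
finger_force: 15.0
```

```bash
python3 -m creep '[9.19,0,0,0,0, 9.19,0,0,0,0, 9.19,0,0,0,0, 9.19,0,0,0,0, 9.19,0,0,-3,0, 9.19,0,0,-7,0, 9.19,-3,0,-11,0, 9.19,-7,0,-13,0, 9.19,-10.5,0,-13,0, 9.19,-10.5,0,-13,0, 9.19,-10.5,0,-13,0, 9.19,-10.5,0,-13,0]'; python3 -c "
from h import *
c=snap('wrist','w3'); o=manip.observe(); print(o['eef_pos'])
cv2.imwrite('pics/w3b.png',cv2.resize(c['frame'][:,100:540],None,fx=1.5,fy=1.5)[:,:,::-1])"
```

```text
time_s: 5.2
eef_pos: [0.5137, -0.2256, 0.3228]
tool_rot: [[-0.999, -0.036, -0.002], [-0.036, 0.999, 0.001], [0.002, 0.001, -1.0]]
wrist_force: [0.1, 0.4, 0.0]
opening: 0.092
finger_force: 0.0
[ 0.51312838 -0.22572481  0.32274915]
```

View pics/w3b.png

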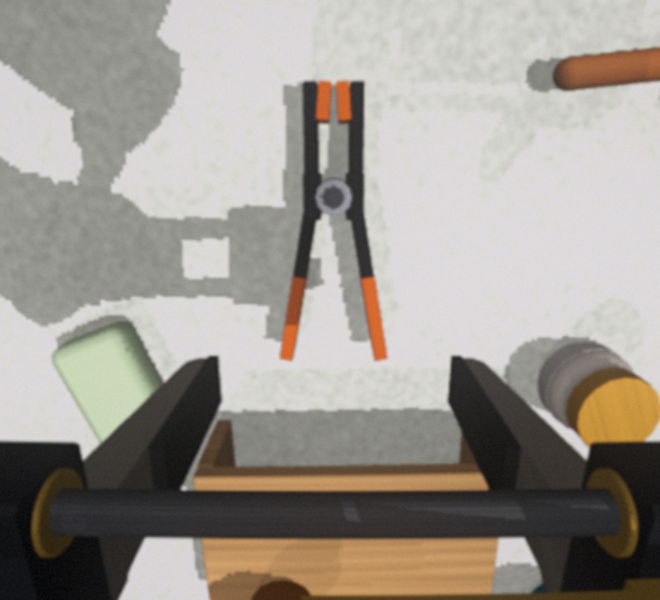

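The clamp is fully clear of the riser: tips mid (333,82), hinge (333,196), handle ends (288,357) and (380,357).

```bash
python3 -c "
from h import *
c=load('w3'); f=lambda x,y:(100+x/1.5,y/1.5)
a=[onz(c,*f(*p),h) for p,h in (((333.5,83),.03),((333,196),.034),((334,358),.03))]
print(np.round(a,4)); t,h,e=a; print(np.linalg.norm(t-e),np.linalg.norm((t-h)[:2]),np.linalg.norm((e-h)[:2]))
d=(t-e)[:2]; d/=np.linalg.norm(d); print('yaw',np.degrees(np.arctan2(d[1],d[0])))
g=h[:2]-d*.065; print('grasp',g)
o=manip.observe(); R=o['tool_rot']; print('shift cm',100*R.T@(np.r_[g,.1714+.021]-o['eef_pos']), np.degrees(np.arctan2(R[1,0],R[0,0])))
print([pt(c,*f(*p)).round(4) for p in((295,320),(373,320))])"
```

```text
[[ 0.3895 -0.2297  0.03  ]
 [ 0.449  -0.2279  0.034 ]
 [ 0.5492 -0.2239  0.03  ]]
0.15974966900861173 0.05952098101839605 0.10023078336220768
yaw -177.88420258820707
grasp [ 0.51396525 -0.22554814]
shift cm [-1.10070266e-01 -1.63700365e-03  1.30347308e+01] -177.98590748055534
[array([ 0.5255, -0.249 ,  0.0275]), array([ 0.523 , -0.2007,  0.03  ])]
```

```bash
python3 -m creep '[9.19,-0.1,0,4,0, 9.19,-0.1,0,8,0, 9.19,-0.1,0,11.5,0, 9.19,-0.1,0,13,0, 9.19,-0.1,0,13,0, 2.2,-0.1,0,13,0, 2.2,-0.1,0,13,0, 2.2,-0.1,0,13,0, 2.2,-0.1,0,13,0, 2.2,-0.1,0,13,0, 2.2,-0.1,0,13,0, 2.2,-0.1,0,13,0]' 26
python3 -m creep '[2.2,0,0,0,0, 2.2,0,0,0,0, 2.2,0,0,0,0, 2.2,0,0,0,0, 2.2,0,0,0,0, 2.2,0,0,0,0]' 26
```

```text
time_s: 6.25
eef_pos: [0.5149, -0.2261, 0.194]
tool_rot: [[-0.999, -0.035, 0.001], [-0.035, 0.999, -0.0], [-0.001, -0.0, -1.0]]
wrist_force: [0.2, -0.6, -0.4]
opening: 0.0473
finger_force: 9.7
time_s: 6.75
eef_pos: [0.5149, -0.2261, 0.1939]
tool_rot: [[-0.999, -0.035, 0.0], [-0.035, 0.999, -0.0], [-0.0, -0.0, -1.0]]
wrist_force: [0.9, -0.6, 0.5]
opening: 0.0225
finger_force: 26.0
```

```bash
python3 -m creep '[2.2,0,0,-2,0, 2.2,0,0,-5,0, 2.2,0,0,-9,0, 2.2,0,0,-13,6, 2.2,0,0,-17,12, 2.2,0,1,-20,18, 2.2,0,3,-20.6,25, 2.2,0,6,-20.6,32, 2.2,0,9,-20.6,39, 2.2,0,12,-20.6,46, 2.2,0,15,-20.6,53, 2.2,0,18,-20.6,60]' 26
```

```text
time_s: 7.75
eef_pos: [0.5078, -0.0448, 0.3991]
tool_rot: [[-0.525, 0.851, -0.002], [0.851, 0.525, 0.0], [0.001, -0.001, -1.0]]
wrist_force: [0.3, 0.2, -1.2]
opening: 0.0225
finger_force: 25.9
```

```bash
python3 -m creep '[2.2,2.5,1.5,0,7, 2.2,5,3,0,14, 2.2,7.5,4.5,0,21, 2.2,10,6,0,28, 2.2,12.5,7.5,0,35, 2.2,15,9,0,42, 2.2,17.5,10.5,0,49, 2.2,20,12,0,56, 2.2,22.5,13.5,0,63, 2.2,25,15,0,70, 2.2,27.5,16.5,0,77, 2.2,30.6,18,0,84]' 26
python3 -m creep '[2.2,0,0,0,7, 2.2,0,0,0,14, 2.2,0,0,0,21, 2.2,0,0,0,26, 2.2,0,0,0,26, 2.2,0,0,0,26, 2.2,0,0,0,26]' 26
python3 -c "
from h import *
c=snap('wrist','w4'); o=manip.observe(); print(o['eef_pos'],o['qpos'].round(1))
cv2.imwrite('pics/w4b.png',cv2.resize(c['frame'],None,fx=1.25,fy=1.25)[:,:,::-1])"
```

```text
time_s: 8.75
eef_pos: [0.4988, 0.3095, 0.3989]
tool_rot: [[0.792, 0.61, -0.001], [0.61, -0.792, -0.002], [-0.002, 0.0, -1.0]]
wrist_force: [0.9, -0.8, -0.9]
opening: 0.0227
finger_force: 25.9
time_s: 9.33
eef_pos: [0.4988, 0.3086, 0.3993]
tool_rot: [[0.978, 0.21, -0.001], [0.21, -0.978, -0.0], [-0.001, 0.0, -1.0]]
wrist_force: [-0.2, -1.0, -1.6]
opening: 0.0227
finger_force: 25.9
[0.49888588 0.30859187 0.39945818] [19.9 11.  89.9 -0.  79.1 97.9]
```

View pics/w4b.png

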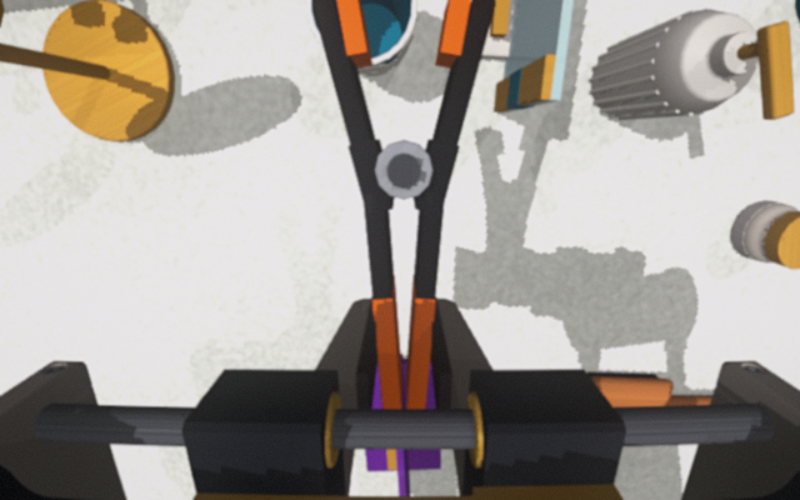

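The clamp is held open by its handles, with the hinge at (403,170) and the jaws at the top. The screen's near edge is at right: brass on top at about (545,75), foot at (500,105), and the teal band below. I'll move forward for a more central view of the edge.

```bash
python3 -m creep '[2.2,1,-0.2,0,0, 2.2,3,-0.5,0,0, 2.2,5,-0.8,0,0, 2.2,7,-1,0,0, 2.2,8,-1,0,0, 2.2,8,-1,0,0, 2.2,8,-1,0,0, 2.2,8,-1,0,0]' 26
python3 -c "
from h import *
c=snap('wrist','w5'); o=manip.observe(); print(o['eef_pos'])
cv2.imwrite('pics/w5b.png',cv2.resize(c['frame'][0:200,300:560],None,fx=3,fy=3,interpolation=2)[:,:,::-1])"
```

```text
time_s: 10.05
eef_pos: [0.5746, 0.335, 0.3996]
tool_rot: [[0.978, 0.208, -0.001], [0.208, -0.978, -0.0], [-0.001, 0.0, -1.0]]
wrist_force: [-0.1, -0.1, -1.5]
opening: 0.0226
finger_force: 25.9
[0.57449982 0.33507854 0.39973675]
```

View pics/w5b.png

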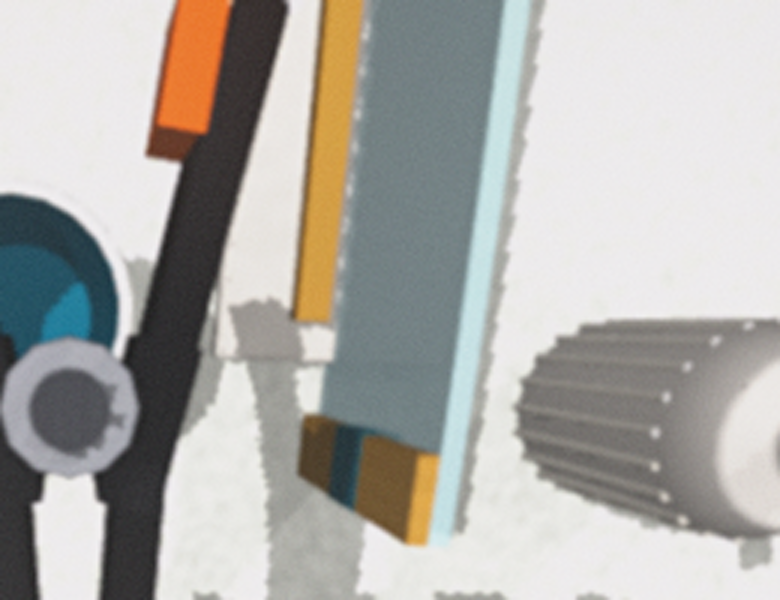

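The enlarged view shows the front edge's top corners: brass (408,545), brass/plate joint (430,543) and plate (450,543). The plate's top outer edge runs up to (528,0). The foot of the edge is at (300,476), with the teal band at (330–357,505).

```bash
python3 -c "
from h import *
c=load('w5'); f=lambda x,y:(300+x/3,y/3)
for n,p,h in (('brass',(408,545),.13),('joint',(430,543),.13),('plate',(452,543),.13),('far R',(528,3),.13),('joint far',(505,3),.13),('bottom',(300,476),0),('tealtop',(357,512),.08),('tealbot',(330,495),.05),('pump',(745,440),.1)):
  x,y=p; print(n,onz(c,*f(*p),h).round(4),pt(c,*f(x+(0 if n!='far R' else -6),y-6 if y>10 else y)).round(4))
a=onz(c,*f(452,543),.13);b=onz(c,*f(528,3),.13);d=b-a;print('yaw',np.degrees(np.arctan2(d[1],d[0])))
a=onz(c,*f(430,543),.13);b=onz(c,*f(505,3),.13);d=b-a;print('yaw',np.degrees(np.arctan2(d[1],d[0])))
w=load('w4'); g=lambda x,y:(x/1.25,y/1.25)
t=load('top1'); print(tri(c,f(430,543),t,(195+(610)/3.6-110,85+282/3.6)))
# clamp points in tool frame
o=manip.observe();R=o['tool_rot'];print('tool yaw',np.degrees(np.arctan2(R[1,0],R[0,0])))
hz=o['eef_pos'][2]-.1939+.034
print('hinge',R.T@(onz(c,*f(70,407),hz)-o['eef_pos']))
# jaw tips from w4 (tool centred same)
"
python3 -c "
from h import *
c=load('w4');g=lambda x,y:(x/1.25,y/1.25)
P=np.array([.49888588,.30859187,.39945818]);R=np.array([[0.978,0.21,0],[0.21,-0.978,0],[0,0,-1.]])
for p,dz in (((403,170),.034),((378,50),.03),((436,50),.03),((365,60),.03),((440,60),.03)):
  print(p,R.T@(onz(c,*g(*p),P[2]-.1939+dz)-P))"
```

```text
brass [0.6195 0.2494 0.13  ] [0.6211 0.25   0.1301]
joint [0.6213 0.2436 0.13  ] [0.623  0.2442 0.1302]
plate [0.6226 0.2376 0.13  ] [ 6.077e-01  1.783e-01 -3.000e-04]
far R [0.7529 0.2609 0.13  ] [0.7528 0.2622 0.1295]
joint far [0.7516 0.2664 0.13  ] [0.7517 0.2662 0.1297]
bottom [0.6188 0.2479 0.    ] [0.6219 0.2508 0.0079]
tealtop [0.6192 0.2485 0.08  ] [0.6215 0.2501 0.083 ]
tealbot [0.6194 0.2494 0.05  ] [0.6218 0.2509 0.0529]
pump [0.6683 0.1453 0.1   ] [0.669  0.1602 0.1191]
yaw 10.152667507594563
yaw 9.918119835208529
(array([0.6107428 , 0.22627036, 0.08510874]), np.float64(0.009908260647606722))
tool yaw 12.032609304815885
hinge [7.21132187e-02 5.17171130e-05 1.59852088e-01]
(403, 170) [ 0.07171824 -0.00039318  0.1599    ]
(378, 50) [ 0.11118799 -0.00875808  0.1639    ]
(436, 50) [0.11118661 0.01072237 0.1639    ]
(365, 60) [ 0.10809286 -0.01320366  0.1639    ]
(440, 60) [0.10807858 0.01213693 0.1639    ]
```

```bash
python3 -c "
from h import *
t=load('top1'); F=t['frame'].astype(int)
m=(F[...,2]>F[...,1]+25)&(F[...,0]>F[...,1]+10); m[:,:220]=0;m[:,280:]=0;m[:230]=0;m[310:]=0
P=np.array([pt(t,u,v) for v,u in np.argwhere(m)]); print(len(P),P.min(0),P.max(0))"
python3 -m creep '[2.2,-2,0,0,0, 2.2,-5,2,0,0, 2.2,-8,4,0,0, 2.2,-11,6,0,1, 2.2,-13,8,0,2, 2.2,-15.3,9.2,0,2, 2.2,-15.3,9.2,0,2, 2.2,-15.3,9.2,0,2, 2.2,-15.3,9.2,0,2]' 26
```

```text
709 [ 0.16309455 -0.01425872  0.00406655] [0.39388512 0.32413782 1.27447637]
time_s: 10.85
eef_pos: [0.4447, 0.2137, 0.4004]
tool_rot: [[0.985, 0.174, 0.002], [0.174, -0.985, 0.001], [0.002, -0.0, -1.0]]
wrist_force: [-0.0, 1.4, -1.2]
opening: 0.0227
finger_force: 25.9
```

```bash
python3 -m creep '[2.2,0,0.1,3,0, 2.2,0,0.1,6,0, 2.2,0,0.1,9,0, 2.2,0,0.1,12,0, 2.2,0,0.1,14.5,0, 2.2,0,0.1,15.6,0, 2.2,0,0.1,15.6,0, 2.2,1.5,0.1,15.6,0, 2.2,3,0.1,15.6,0, 2.2,4,0.1,15.6,0, 2.2,4,0.1,15.6,0, 2.2,4,0.1,15.6,0]' 26
python3 -c "
from h import *
o=manip.observe(); R=o['tool_rot'];P=o['eef_pos']; print(P, R.T@(np.array([.621,.2437,.065])-P))
c=snap('wrist','w6'); s=snap('side','s6')
a=cv2.resize(c['frame'],None,fx=.75,fy=.75); b=cv2.resize(s['frame'][100:200,260:420],None,fx=3,fy=3,interpolation=2)
cv2.imwrite('pics/m6.png',np.vstack([a[:,:480],b])[:,:,::-1])"
```

```text
time_s: 11.85
eef_pos: [0.4852, 0.2197, 0.2454]
tool_rot: [[0.985, 0.174, 0.003], [0.174, -0.985, 0.001], [0.003, -0.0, -1.0]]
wrist_force: [0.3, -0.3, -0.9]
opening: 0.0228
finger_force: 25.9
[0.48521561 0.21971624 0.2453919 ] [1.37405107e-01 1.30232321e-05 1.80758661e-01]
```

View pics/m6.png

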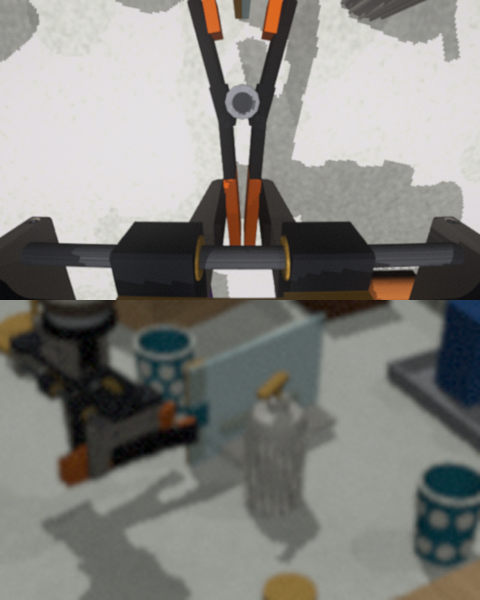

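The wrist view (top) shows the screen edge at (243,10), centred between the open pads at (212,20) and (272,20). The side view (bottom) shows the jaws level with the teal band at (200,410). I'll advance.

```bash
python3 -m creep '[2.2,0.5,0,0.1,0, 2.2,1,0,0.1,0, 2.2,1.6,0,0.1,0, 2.2,2.2,0,0.1,0, 2.2,2.6,0,0.1,0, 2.2,2.8,0,0.1,0, 2.2,2.8,0,0.1,0, 2.2,2.8,0,0.1,0, 2.2,2.8,0,0.1,0, 2.2,2.8,0,0.1,0]' 26
python3 -c "
from h import *
o=manip.observe(); R=o['tool_rot'];P=o['eef_pos']; print(P, R.T@(np.array([.621,.2437,.065])-P))
c=snap('wrist','w7')
cv2.imwrite('pics/w7b.png',cv2.resize(c['frame'][0:200,200:440],None,fx=3,fy=3,interpolation=2)[:,:,::-1])"
```

```text
time_s: 12.78
eef_pos: [0.5115, 0.2242, 0.2427]
tool_rot: [[0.985, 0.174, -0.0], [0.174, -0.985, -0.0], [-0.0, -0.0, -1.0]]
wrist_force: [0.4, -0.4, -1.0]
opening: 0.0231
finger_force: 25.9
[0.51153014 0.22416763 0.24266033] [ 0.11126689 -0.00022405  0.17761753]
```

View pics/w7b.png

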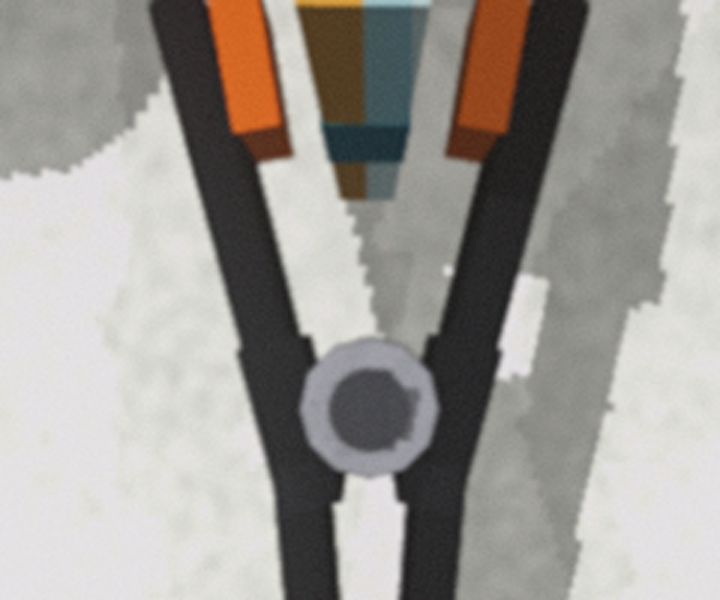

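The edge is centred between the pads: joint and teal band at (366,143), pads at (262,145) and (475,145), hinge at (370,407).

```bash
python3 -c "
from h import *
c=load('w7'); f=lambda x,y:(200+x/3,y/3); z0=.2427-.1939
a=onz(c,*f(366.5,143),.065);h=onz(c,*f(370,407),z0+.034);b=onz(c,*f(367,199),0);print(a,b,h,np.linalg.norm((a-h)[:2]))
R=np.array([[.985,.174,0],[.174,-.985,0],[0,0,-1]])
print(R.T@(a-h),R.T@(b-h)); print(pt(c,*f(370,407)),pt(c,*f(220,360)),pt(c,*f(255,60)),pt(c,*f(330,145)))
for v in (121,126,130,159,163): print(v,onz(c,*f(366.5,v),.065))
"
```

```text
[0.62051794 0.24393525 0.065     ] [0.62049909 0.24392061 0.        ] [0.58240479 0.23670694 0.0828    ] 0.038792536390691655
[ 0.03879918 -0.0004882   0.0178    ] [ 0.03877806 -0.00047705  0.0828    ]
[0.58242404 0.23671085 0.08304637] [ 0.58046056  0.27152965 -0.00091648] [0.62674814 0.26101616 0.07543321] [0.61924117 0.24942921 0.06514429]
121 [0.62360034 0.2444755  0.065     ]
126 [0.62290236 0.24435317 0.065     ]
130 [0.6223429  0.24425511 0.065     ]
159 [0.61825754 0.24353909 0.065     ]
163 [0.61768993 0.24343961 0.065     ]
```

```bash
python3 -m creep '[2.2,0,0,-0.1,0, 2.2,0,0,-0.1,0, 2.6,0,0,-0.1,0, 3,0,0,-0.1,0, 3.3,0,0,-0.1,0, 3.6,0,0,-0.1,0, 3.9,0,0,-0.1,0, 4.2,0,0,-0.1,0, 4.4,0,0,-0.1,0, 4.6,0,0,-0.1,0, 4.8,0,0,-0.1,0, 4.8,0,0,-0.1,0]' 26
python3 -m creep '[9.19,0,0,0,0, 9.19,0,0,0,0, 9.19,0,0,0,0, 9.19,0,0,0,0, 9.19,0,0,0,0, 9.19,0,0,0,0, 9.19,0,0,0,0, 9.19,0,0,0,0, 9.19,0,0,-2,0, 9.19,0,0,-5,0, 9.19,0,0,-8,0, 9.19,0,0,-12,0]'
python3 -m creep '[9.19,0,0,-4,0, 9.19,-3,0,-6,0, 9.19,-6,0,-6,0, 9.19,-6,0,-6,0, 9.19,-6,0,-6,0, 9.19,-6,0,-6,0]'
python3 -c "
from h import *
c=snap('wrist','w8'); s=snap('side','s8'); o=manip.observe(); print(o['eef_pos'])
a=cv2.resize(c['frame'][:300,120:520],None,fx=1.5,fy=1.5)[:430]; b=cv2.resize(s['frame'][120:176,270:390],None,fx=5,fy=5,interpolation=2)[:170]
b=cv2.resize(s['frame'][125:179,270:370],(320,170),interpolation=2); b=np.hstack([b,b*0])[:,:600]
cv2.imwrite('pics/m8.png',np.vstack([a,b])[:,:,::-1])"
```

```text
time_s: 13.83
eef_pos: [0.5118, 0.2244, 0.2439]
tool_rot: [[0.985, 0.174, 0.0], [0.174, -0.985, 0.0], [0.0, -0.0, -1.0]]
wrist_force: [-0.4, 0.3, -1.9]
opening: 0.048
finger_force: 0.7
time_s: 14.83
eef_pos: [0.5109, 0.2239, 0.3629]
tool_rot: [[0.985, 0.174, -0.005], [0.174, -0.985, -0.001], [-0.005, 0.0, -1.0]]
wrist_force: [-0.0, 0.1, -1.0]
opening: 0.0919
finger_force: 0.0
time_s: 15.33
eef_pos: [0.4529, 0.2138, 0.4236]
tool_rot: [[0.985, 0.174, 0.0], [0.174, -0.985, 0.0], [0.0, 0.0, -1.0]]
wrist_force: [-0.4, 0.3, -0.3]
opening: 0.0922
finger_force: 0.0
[0.4534097  0.21376687 0.42333486]
```

View pics/m8.png

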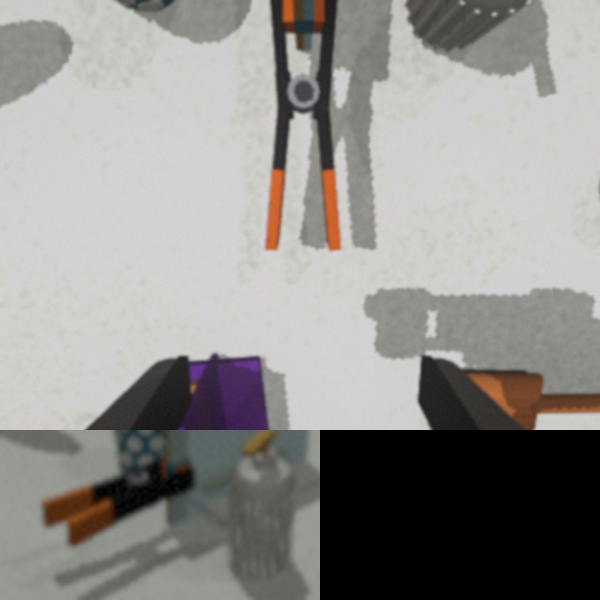

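The clamp is on the edge with its jaws pinching the teal band (303,30), hinge at (303,91), and handle ends at (272,247) and (334,247), pointing straight out. I'll check the level and yaw by numbers.

```bash
python3 -c "
from h import *
c=load('w8'); f=lambda x,y:(120+x/1.5,y/1.5)
L=[pt(c,*f(*p)) for p in ((275,215),(330,215),(281,150),(325,150),(280,60),(329,60))]; print(np.round(L,4))
h=onz(c,*f(303,91),.084);t=onz(c,*f(303,247),.08);d=h-t;print(h,t,np.degrees(np.arctan2(d[1],d[0])))
"
```

```text
[[0.4984 0.2423 0.0791]
 [0.5049 0.2051 0.0784]
 [0.5412 0.2451 0.0793]
 [0.5463 0.2163 0.078 ]
 [0.5956 0.2547 0.0766]
 [0.6012 0.2239 0.0755]]
[0.57890719 0.23687809 0.084     ] [0.48005188 0.21959236 0.08      ] 9.91839655881367
```

```bash
python3 -c "
from h import *
c=load('w8'); f=lambda x,y:(120+x/1.5,y/1.5)
b=onz(c,*f(303,49),0);h=onz(c,*f(303,91),.084);e=onz(c,*f(303,29),.065);print(b,e,np.linalg.norm((b-h)[:2]))
print(manip.finish_job())"
```

```text
[0.62081368 0.2443813  0.        ] [0.61872502 0.24388453 0.065     ] 0.042572906842532676
the job is handed in; nothing more can be done
None
```

The spring clamp is clipped on the screen's near edge at the teal band, pads over the brass strip and handles straight out (within about 0.1° of the screen's line). It reads level to within about 2°, the toiletries were not touched, and the job was handed in at about 15 s.

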